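# Load specimen pots into the analyser rack in reverse order

## Task

Move the four specimen pots from the dark grey reception rack into the empty aluminium analyser rack in reverse order, working from the right: the rightmost pot (as the robot sees the row) goes first, into the place next to the green block, and so on outward, until the leftmost pot stands in the place farthest from the green block. Set each pot down, without dropping it, so that it stands upright on the floor of its own place, tip none over, and leave the gel bottle and the cups where they are.

Things in the scene. Friction and masses are not known exactly. Their poses are not given: they have to be found in the camera images.
- pot_red_mid (a point): White round specimen pot with a red screw cap: 80 mm tall, body 42 mm diameter, cap 46 mm diameter taking the top 26 mm, about 0.09 kg. This point: on its axis, half-way up (40 mm above its underside), z up. Starts upright in the reception rack on the tab of its colour, underside 10 mm above the table.
- pot_yellow_mid (a point): White round specimen pot with a yellow screw cap: 80 mm tall, body 42 mm diameter, cap 46 mm diameter taking the top 26 mm, about 0.09 kg. This point: on its axis, half-way up (40 mm above its underside), z up. Starts upright in the reception rack on the tab of its colour, underside 10 mm above the table.
- pot_blue_mid (a point): White round specimen pot with a blue screw cap: 80 mm tall, body 42 mm diameter, cap 46 mm diameter taking the top 26 mm, about 0.09 kg. This point: on its axis, half-way up (40 mm above its underside), z up. Starts upright in the reception rack on the tab of its colour, underside 10 mm above the table.
- pot_black_mid (a point): White round specimen pot with a black screw cap: 80 mm tall, body 42 mm diameter, cap 46 mm diameter taking the top 26 mm, about 0.09 kg. This point: on its axis, half-way up (40 mm above its underside), z up. Starts upright in the reception rack on the tab of its colour, underside 10 mm above the table.
- tab_red: Fixed red tab of the reception rack, where the red-capped pot starts: a 60 mm square pad on the floor of one place, with a clip 46 mm wide over the wall on the robot's side. Origin: centre of the place, 8 mm above the table; y along the row to the robot's left, x across it. The dark grey reception rack: four places in a row, 66 mm apart, each 62 mm square inside, walls 4 mm thick, tops 24 mm above the table.
- tab_yellow: Fixed yellow tab of the reception rack, where the yellow-capped pot starts: a 60 mm square pad on the floor of one place, with a clip 46 mm wide over the wall on the robot's side. Origin: centre of the place, 8 mm above the table; y along the row to the robot's left, x across it. The tab order along the row is shuffled and still shows the first order of the pots when these have gone.
- tab_blue: Fixed blue tab of the reception rack, where the blue-capped pot starts: a 60 mm square pad on the floor of one place, with a clip 46 mm wide over the wall on the robot's side. Origin: centre of the place, 8 mm above the table; y along the row to the robot's left, x across it. Room for the fingers: free across the row (x); along the row only 20 mm between caps.
- tab_black: Fixed black tab of the reception rack, where the black-capped pot starts: a 60 mm square pad on the floor of one place, with a clip 46 mm wide over the wall on the robot's side. Origin: centre of the place, 8 mm above the table; y along the row to the robot's left, x across it. Either rack may be the nearer one; both are turned by at most 0.15 rad; pots of different racks are at least 100 mm apart, centre to centre.
- analyser_rack: Empty aluminium rack, fixed, 70 x 268 mm: four places in a row along its y, centred at x = 0, y = -99, -33, 33, 99 mm, each 62 mm square inside; walls 4 mm thick, tops 24 mm above the table; a pot stands on its floor, 10 mm above the table. Origin: centre of the underside, on the table; y along the row to the robot's left, x across it.
- start_block: Green block 60 x 28 mm, 34 mm high, fixed at the start end of the analyser rack, which may be the left or the right end (a like grey block marks the other). Origin: centre of its underside, on the table, on the rack's y axis at +149 or -149 mm. The first place's centre is 50 mm from it, the others 116, 182 and 248 mm.
- gel_bottle: Bystander, not to be disturbed: loose pump bottle of hand gel, 60 mm diameter, 152 mm tall, to the left of the racks. Origin: centre of its underside.
- red_cups: Bystander, not to be disturbed: loose column of nested red cups, 76 mm diameter, about 110 mm tall, to the right of the racks. Origin: centre of its underside.
- white_cups: Bystander, not to be disturbed: loose column of nested white cups, 76 mm diameter, about 130 mm tall, farther to the right. Origin: centre of its underside.

How it is judged:
On the way, in this order (a step that is already met when the one before it is completed fails the run):
1. The pot that was rightmost in the reception rack stands in the first place from the green block (((y of any of tab_yellow, tab_blue, tab_black in the frame of tab_red above 0.165 m and horizontal distance between pot_red_mid and start_block between 0.037 and 0.063 m and x of pot_red_mid in the frame of analyser_rack between -0.013 and 0.013 m and y of pot_red_mid in the frame of analyser_rack between -0.115 and 0.115 m and height (world z) of pot_red_mid between 0.046 and 0.054 m and angle between pot_red_mid's own z axis and vertical below 0.12 rad) or (y of any of tab_red, tab_blue, tab_black in the frame of tab_yellow above 0.165 m and horizontal distance between pot_yellow_mid and start_block between 0.037 and 0.063 m and x of pot_yellow_mid in the frame of analyser_rack between -0.013 and 0.013 m and y of pot_yellow_mid in the frame of analyser_rack between -0.115 and 0.115 m and height (world z) of pot_yellow_mid between 0.046 and 0.054 m and angle between pot_yellow_mid's own z axis and vertical below 0.12 rad) or (y of any of tab_red, tab_yellow, tab_black in the frame of tab_blue above 0.165 m and horizontal distance between pot_blue_mid and start_block between 0.037 and 0.063 m and x of pot_blue_mid in the frame of analyser_rack between -0.013 and 0.013 m and y of pot_blue_mid in the frame of analyser_rack between -0.115 and 0.115 m and height (world z) of pot_blue_mid between 0.046 and 0.054 m and angle between pot_blue_mid's own z axis and vertical below 0.12 rad) or (y of any of tab_red, tab_yellow, tab_blue in the frame of tab_black above 0.165 m and horizontal distance between pot_black_mid and start_block between 0.037 and 0.063 m and x of pot_black_mid in the frame of analyser_rack between -0.013 and 0.013 m and y of pot_black_mid in the frame of analyser_rack between -0.115 and 0.115 m and height (world z) of pot_black_mid between 0.046 and 0.054 m and angle between pot_black_mid's own z axis and vertical below 0.12 rad))), for 0.2 s.
2. The pot that was second from the right in the reception rack stands in the second place from the green block (((y of any of tab_yellow, tab_blue, tab_black in the frame of tab_red above 0.1 m and y of any of tab_yellow, tab_blue, tab_black in the frame of tab_red below 0 m and horizontal distance between pot_red_mid and start_block between 0.103 and 0.129 m and x of pot_red_mid in the frame of analyser_rack between -0.013 and 0.013 m and y of pot_red_mid in the frame of analyser_rack between -0.115 and 0.115 m and height (world z) of pot_red_mid between 0.046 and 0.054 m and angle between pot_red_mid's own z axis and vertical below 0.12 rad) or (y of any of tab_red, tab_blue, tab_black in the frame of tab_yellow above 0.1 m and y of any of tab_red, tab_blue, tab_black in the frame of tab_yellow below 0 m and horizontal distance between pot_yellow_mid and start_block between 0.103 and 0.129 m and x of pot_yellow_mid in the frame of analyser_rack between -0.013 and 0.013 m and y of pot_yellow_mid in the frame of analyser_rack between -0.115 and 0.115 m and height (world z) of pot_yellow_mid between 0.046 and 0.054 m and angle between pot_yellow_mid's own z axis and vertical below 0.12 rad) or (y of any of tab_red, tab_yellow, tab_black in the frame of tab_blue above 0.1 m and y of any of tab_red, tab_yellow, tab_black in the frame of tab_blue below 0 m and horizontal distance between pot_blue_mid and start_block between 0.103 and 0.129 m and x of pot_blue_mid in the frame of analyser_rack between -0.013 and 0.013 m and y of pot_blue_mid in the frame of analyser_rack between -0.115 and 0.115 m and height (world z) of pot_blue_mid between 0.046 and 0.054 m and angle between pot_blue_mid's own z axis and vertical below 0.12 rad) or (y of any of tab_red, tab_yellow, tab_blue in the frame of tab_black above 0.1 m and y of any of tab_red, tab_yellow, tab_blue in the frame of tab_black below 0 m and horizontal distance between pot_black_mid and start_block between 0.103 and 0.129 m and x of pot_black_mid in the frame of analyser_rack between -0.013 and 0.013 m and y of pot_black_mid in the frame of analyser_rack between -0.115 and 0.115 m and height (world z) of pot_black_mid between 0.046 and 0.054 m and angle between pot_black_mid's own z axis and vertical below 0.12 rad))), for 0.2 s.
3. The pot that was second from the left in the reception rack stands in the third place from the green block (((y of any of tab_yellow, tab_blue, tab_black in the frame of tab_red below -0.1 m and y of any of tab_yellow, tab_blue, tab_black in the frame of tab_red above 0 m and horizontal distance between pot_red_mid and start_block between 0.169 and 0.195 m and x of pot_red_mid in the frame of analyser_rack between -0.013 and 0.013 m and y of pot_red_mid in the frame of analyser_rack between -0.115 and 0.115 m and height (world z) of pot_red_mid between 0.046 and 0.054 m and angle between pot_red_mid's own z axis and vertical below 0.12 rad) or (y of any of tab_red, tab_blue, tab_black in the frame of tab_yellow below -0.1 m and y of any of tab_red, tab_blue, tab_black in the frame of tab_yellow above 0 m and horizontal distance between pot_yellow_mid and start_block between 0.169 and 0.195 m and x of pot_yellow_mid in the frame of analyser_rack between -0.013 and 0.013 m and y of pot_yellow_mid in the frame of analyser_rack between -0.115 and 0.115 m and height (world z) of pot_yellow_mid between 0.046 and 0.054 m and angle between pot_yellow_mid's own z axis and vertical below 0.12 rad) or (y of any of tab_red, tab_yellow, tab_black in the frame of tab_blue below -0.1 m and y of any of tab_red, tab_yellow, tab_black in the frame of tab_blue above 0 m and horizontal distance between pot_blue_mid and start_block between 0.169 and 0.195 m and x of pot_blue_mid in the frame of analyser_rack between -0.013 and 0.013 m and y of pot_blue_mid in the frame of analyser_rack between -0.115 and 0.115 m and height (world z) of pot_blue_mid between 0.046 and 0.054 m and angle between pot_blue_mid's own z axis and vertical below 0.12 rad) or (y of any of tab_red, tab_yellow, tab_blue in the frame of tab_black below -0.1 m and y of any of tab_red, tab_yellow, tab_blue in the frame of tab_black above 0 m and horizontal distance between pot_black_mid and start_block between 0.169 and 0.195 m and x of pot_black_mid in the frame of analyser_rack between -0.013 and 0.013 m and y of pot_black_mid in the frame of analyser_rack between -0.115 and 0.115 m and height (world z) of pot_black_mid between 0.046 and 0.054 m and angle between pot_black_mid's own z axis and vertical below 0.12 rad))), for 0.2 s.
4. The pot that was leftmost in the reception rack stands in the last place from the green block (((y of any of tab_yellow, tab_blue, tab_black in the frame of tab_red below -0.165 m and horizontal distance between pot_red_mid and start_block between 0.235 and 0.261 m and x of pot_red_mid in the frame of analyser_rack between -0.013 and 0.013 m and y of pot_red_mid in the frame of analyser_rack between -0.115 and 0.115 m and height (world z) of pot_red_mid between 0.046 and 0.054 m and angle between pot_red_mid's own z axis and vertical below 0.12 rad) or (y of any of tab_red, tab_blue, tab_black in the frame of tab_yellow below -0.165 m and horizontal distance between pot_yellow_mid and start_block between 0.235 and 0.261 m and x of pot_yellow_mid in the frame of analyser_rack between -0.013 and 0.013 m and y of pot_yellow_mid in the frame of analyser_rack between -0.115 and 0.115 m and height (world z) of pot_yellow_mid between 0.046 and 0.054 m and angle between pot_yellow_mid's own z axis and vertical below 0.12 rad) or (y of any of tab_red, tab_yellow, tab_black in the frame of tab_blue below -0.165 m and horizontal distance between pot_blue_mid and start_block between 0.235 and 0.261 m and x of pot_blue_mid in the frame of analyser_rack between -0.013 and 0.013 m and y of pot_blue_mid in the frame of analyser_rack between -0.115 and 0.115 m and height (world z) of pot_blue_mid between 0.046 and 0.054 m and angle between pot_blue_mid's own z axis and vertical below 0.12 rad) or (y of any of tab_red, tab_yellow, tab_blue in the frame of tab_black below -0.165 m and horizontal distance between pot_black_mid and start_block between 0.235 and 0.261 m and x of pot_black_mid in the frame of analyser_rack between -0.013 and 0.013 m and y of pot_black_mid in the frame of analyser_rack between -0.115 and 0.115 m and height (world z) of pot_black_mid between 0.046 and 0.054 m and angle between pot_black_mid's own z axis and vertical below 0.12 rad))), for 0.2 s.
At the end, for the whole second after the job is handed in: All four pots stand upright (0.12 rad) on the floor of the analyser rack (4 mm), each within 13 mm of its place's centre along and across the row, in reverse order: the once rightmost next to the green block, the leftmost farthest; all released and at rest (x of pot_red_mid in the frame of analyser_rack between -0.013 and 0.013 m and y of pot_red_mid in the frame of analyser_rack between -0.115 and 0.115 m and height (world z) of pot_red_mid between 0.046 and 0.054 m and angle between each of pot_red_mid, pot_yellow_mid, pot_blue_mid, pot_black_mid's own z axis and vertical below 0.12 rad and linear speed of each of pot_red, pot_yellow, pot_blue, pot_black below 0.02 m/s and ((y of any of tab_yellow, tab_blue, tab_black in the frame of tab_red above 0.165 m and horizontal distance between pot_red_mid and start_block between 0.037 and 0.063 m) or (y of any of tab_yellow, tab_blue, tab_black in the frame of tab_red above 0.1 m and y of any of tab_yellow, tab_blue, tab_black in the frame of tab_red below 0 m and horizontal distance between pot_red_mid and start_block between 0.103 and 0.129 m) or (y of any of tab_yellow, tab_blue, tab_black in the frame of tab_red below -0.1 m and y of any of tab_yellow, tab_blue, tab_black in the frame of tab_red above 0 m and horizontal distance between pot_red_mid and start_block between 0.169 and 0.195 m) or (y of any of tab_yellow, tab_blue, tab_black in the frame of tab_red below -0.165 m and horizontal distance between pot_red_mid and start_block between 0.235 and 0.261 m)) and x of pot_yellow_mid in the frame of analyser_rack between -0.013 and 0.013 m and y of pot_yellow_mid in the frame of analyser_rack between -0.115 and 0.115 m and height (world z) of pot_yellow_mid between 0.046 and 0.054 m and ((y of any of tab_red, tab_blue, tab_black in the frame of tab_yellow above 0.165 m and horizontal distance between pot_yellow_mid and start_block between 0.037 and 0.063 m) or (y of any of tab_red, tab_blue, tab_black in the frame of tab_yellow above 0.1 m and y of any of tab_red, tab_blue, tab_black in the frame of tab_yellow below 0 m and horizontal distance between pot_yellow_mid and start_block between 0.103 and 0.129 m) or (y of any of tab_red, tab_blue, tab_black in the frame of tab_yellow below -0.1 m and y of any of tab_red, tab_blue, tab_black in the frame of tab_yellow above 0 m and horizontal distance between pot_yellow_mid and start_block between 0.169 and 0.195 m) or (y of any of tab_red, tab_blue, tab_black in the frame of tab_yellow below -0.165 m and horizontal distance between pot_yellow_mid and start_block between 0.235 and 0.261 m)) and x of pot_blue_mid in the frame of analyser_rack between -0.013 and 0.013 m and y of pot_blue_mid in the frame of analyser_rack between -0.115 and 0.115 m and height (world z) of pot_blue_mid between 0.046 and 0.054 m and ((y of any of tab_red, tab_yellow, tab_black in the frame of tab_blue above 0.165 m and horizontal distance between pot_blue_mid and start_block between 0.037 and 0.063 m) or (y of any of tab_red, tab_yellow, tab_black in the frame of tab_blue above 0.1 m and y of any of tab_red, tab_yellow, tab_black in the frame of tab_blue below 0 m and horizontal distance between pot_blue_mid and start_block between 0.103 and 0.129 m) or (y of any of tab_red, tab_yellow, tab_black in the frame of tab_blue below -0.1 m and y of any of tab_red, tab_yellow, tab_black in the frame of tab_blue above 0 m and horizontal distance between pot_blue_mid and start_block between 0.169 and 0.195 m) or (y of any of tab_red, tab_yellow, tab_black in the frame of tab_blue below -0.165 m and horizontal distance between pot_blue_mid and start_block between 0.235 and 0.261 m)) and x of pot_black_mid in the frame of analyser_rack between -0.013 and 0.013 m and y of pot_black_mid in the frame of analyser_rack between -0.115 and 0.115 m and height (world z) of pot_black_mid between 0.046 and 0.054 m and ((y of any of tab_red, tab_yellow, tab_blue in the frame of tab_black above 0.165 m and horizontal distance between pot_black_mid and start_block between 0.037 and 0.063 m) or (y of any of tab_red, tab_yellow, tab_blue in the frame of tab_black above 0.1 m and y of any of tab_red, tab_yellow, tab_blue in the frame of tab_black below 0 m and horizontal distance between pot_black_mid and start_block between 0.103 and 0.129 m) or (y of any of tab_red, tab_yellow, tab_blue in the frame of tab_black below -0.1 m and y of any of tab_red, tab_yellow, tab_blue in the frame of tab_black above 0 m and horizontal distance between pot_black_mid and start_block between 0.169 and 0.195 m) or (y of any of tab_red, tab_yellow, tab_blue in the frame of tab_black below -0.165 m and horizontal distance between pot_black_mid and start_block between 0.235 and 0.261 m))); the robot touches nothing.
It fails at once if A pot is dropped: it moves faster than 0.6 m/s (a fall of some 20 mm) while the fingers do not hold it ((linear speed of pot_red above 0.6 m/s and contact force between pot_red and the fingers below 0.05 N) or (linear speed of pot_yellow above 0.6 m/s and contact force between pot_yellow and the fingers below 0.05 N) or (linear speed of pot_blue above 0.6 m/s and contact force between pot_blue and the fingers below 0.05 N) or (linear speed of pot_black above 0.6 m/s and contact force between pot_black and the fingers below 0.05 N)).
It fails at once if A specimen pot is tipped over (more than 0.7 rad) (angle between any of pot_red_mid, pot_yellow_mid, pot_blue_mid, pot_black_mid's own z axis and vertical above 0.7 rad).
It fails at once if The gel bottle or a column of cups is shifted by more than 20 mm or tipped (distance of any of gel_bottle, red_cups, white_cups from where it was at the start of the episode above 0.02 m or angle between any of gel_bottle, red_cups, white_cups's own z axis and vertical above 0.3 rad).
It also fails if it takes over 109 s, if anything falls off the work surface, if the arm or the gripper's body presses on something with over 40 N, if the wrist force passes 120 N, or if a joint passes its speed limit or range.

## Robot

A 6-joint arm with a two-finger parallel gripper is mounted at the origin on the work surface. World frame = base frame: x ahead of the robot, y to its left, z up, the work surface at z = 0. Lengths are in m, angles in rad, forces in N, time in s.
With the tool pointing down it reaches from about 0.4 to 0.825 m from the base axis. Payload 7 kg.
Tool frame: the origin (TCP) lies at the very end of the fingers, on their centre line; the grasp point (between the pads) lies 19 mm behind it; z points along the fingers, y is the direction in which the jaws open and shut (so a half turn about z gives the same grasp; the last joint's range is limited). The gripper opens to 88 mm and grips with 3 to 60 N. Pads are 19 mm wide; open, the fingers measure 130 mm over their backs; the gripper's body (78 mm by 193 mm) begins 47 mm behind the grasp point.
Start: joints at [-1.015, 0.359, 0.012, 0, -1.224, -0.288], TCP at [0.179, -0.651, 0.227] pointing down, gripper open.
Joint ranges: [-3.07, 3.07], [-1.43, 2.12], [-1.02, 1.25], [-3.03, 1.67], [-3.05, -0], [-3.03, 3.03]. Speed limits (rad/s): [2.39, 2.39, 3.01, 3.14, 3.14, 3.14].

## Interface

Orientations are given as [roll, pitch, yaw] about the fixed x, y, z axes, in that order (R = Rz(yaw) Ry(pitch) Rx(roll)).
In Python, from station import arm, eyes, job, outline_of gives the robot as it stands.
- The arm moves only by the tool apply_moves, never from a script. Its argument "moves" is a list of rows, each a list of 5 numbers: the opening, from -1 (shut) to 1 (fully open), then the shift along the tool's x, y, z in m, then the turn about the tool's z in rad. A call has 1 to 12 rows; each row shifts and turns the commanded pose from where the row before left it, along the tool's axes as they then stand; what a row does not reach is not made up. A row lasts 1/12 s, in which the tool goes at most 41.7 mm and 7.16 degrees, less where a joint would pass 70% of its speed; a pose out of reach is approached as far as the arm can. A call with a gripper value outside its range is refused whole. The fingers move at their own pace and stop on an object; "newtons" is the grip in N (left out, the last holds). Time passes only in rows, so rows that do not move let the fingers close. It gives the time, the measured TCP pose, the force and the opening at its end, in the units of the state.
- arm.get_state(): the state, without advancing time (a new reading comes with each control period).
- eyes.grab_frame(name): name is "scene" or "top" or "wrist"; returns a dict with "color" (384x512x3 uint8, red, green, blue), "z_map" (384x512 float32, m along the optical axis (not along the pixel's ray), 0 where there is no reading), "camera_matrix" (3x3 intrinsics, pixels), "k1" (the pictures are not rectified: a ray, as slopes to the right and down, at radius r is drawn at 1 + k1 r^2 times it, then the intrinsics apply), "extrinsics" (4x4, takes a point from camera to world coordinates). Camera axes: x right, y up, looking along -z (the intrinsics and any distortion apply to the point x, -y, -z); pixel columns grow to the right and rows downward; lengths in m; the calibration is good to about 2 mm. A picture is of the moment at which its call begins.
- job.job_done(): hands the job in, once; it reports no verdict.
Trained networks look in a picture, given as the dict that the camera call returned (one of the last four; its "shot" number tells which), for a name from the list of things; names that differ only in an ending like _2 or _b are one class to them, and where a whole thing is asked for, a point or a joint stands for the part that bears it (a point fixed in the world has none). Each returns a list of dicts, best first, with "score" (0 to 1); they miss things now and then, are a little off and sometimes report something else, mostly with a low value. They report only what shows in the picture. A call takes as long as a camera call.
- outline_of(label, picture): "region" (384x512 bool, what is visible of it) and "extent" ([left, top, right, bottom] in pixels, round what is visible of it).
The state is a dict: "t": time; "q": joint angles; "qd": joint speeds; "joint_efforts": joint torques, N m; "eef_pos": TCP position; "ee_rot": TCP orientation; "force": force on the tool from outside, world axes, zero at the start; "moment": the same for the moment, N m; "width": finger opening in m.
Only numpy, scipy, OpenCV 4.12 (cv2) and the standard library are available. Lean on these libraries where they do the work, as an engineer would, in place of code of your own. Each camera call takes 0.05 s, during which the arm holds its last target.

## Working session

There is one attempt and no reset: what is moved stays moved. The work goes in short steps, Python scripts to look and compute and a tool call to move; the robot and the scene stay as the last step left them, time stands still between calls to the robot, and variables do not carry over. Pictures are saved under pics/ and viewed, and the job is handed in when it is done.

Besides the shell and the picture viewer there is one more tool, called after "Call:" as name(argument=value, ...) on one line, values as JSON. apply_moves: Moves the arm, as the interface text tells. Its arguments: {"type":"object","properties":{"moves":{"type":"array","items":{"type":"array","items":{"type":"number"}}},"newtons":{"type":"number"}},"required":["moves"]}

```bash
ls; mkdir -p pics; cat > h.py <<'E'
import numpy as np, cv2
from station import arm, eyes, job, outline_of
def world(f,u,v,z):
    """array pixels + depth -> world"""
    K=np.array(f["camera_matrix"]);k1=f["k1"]
    xd=(np.asarray(u,float)-K[0,2])/K[0,0]; yd=(np.asarray(v,float)-K[1,2])/K[1,1]
    o=cv2.undistortPoints(np.stack([xd,yd],-1).reshape(-1,1,2),np.eye(3),np.array([k1,0,0,0.])).reshape(-1,2)
    z=np.asarray(z,float).reshape(-1)
    p=np.stack([o[:,0]*z,-o[:,1]*z,-z,np.ones_like(z)],0)
    return (np.array(f["extrinsics"])@p)[:3].T
def cloud(f,m):
    v,u=np.nonzero(m&(f["z_map"]>0)); return world(f,u,v,f["z_map"][v,u])
def save(f,n): cv2.imwrite("pics/"+n,f["color"][:,:,::-1])
E
python3 - <<'E'
from h import *
print(arm.get_state())
for n in("scene","top"):
    f=eyes.grab_frame(n);save(f,n+"0.png");np.savez(n+"0.npz",**{k:v for k,v in f.items()})
    print(n,np.round(f["extrinsics"],3).tolist(),f["k1"])
    for l in["pot_red_mid","pot_yellow_mid","pot_blue_mid","pot_black_mid","tab_red","tab_black","analyser_rack","start_block","gel_bottle","red_cups","white_cups"]:
        for r in outline_of(l,f)[:2]:
            P=cloud(f,r["region"]); print(l,round(r["score"],2),r["extent"],np.round(np.median(P,0),3),np.round(P.min(0),3),np.round(P.max(0),3))
E
```

```text
pics
{'t': 0.0, 'q': array([-1.01492949e+00,  3.59393083e-01,  1.10705947e-02, -3.27504205e-04,
       -1.22410954e+00, -2.88090122e-01]), 'qd': array([-0.00014375, -0.00258439,  0.00016647, -0.00023089,  0.00144329,
       -0.00070984]), 'joint_efforts': array([-2.29553414e-03, -5.82726073e+01,  2.93044996e+01,  6.99730843e+00,
        6.79521851e-03, -1.35986215e-04]), 'eef_pos': array([ 0.17842933, -0.65048754,  0.22562787]), 'ee_rot': array([ 3.13993688e+00, -1.69593519e-04, -2.87392733e+00]), 'force': array([-0.39138385,  0.57805878,  0.22707814]), 'moment': array([-0.00372363,  0.06941684,  0.02703824]), 'width': 0.08769392547821432}
scene [[0.098, -0.573, 0.814, 1.739], [0.995, 0.063, -0.076, -0.16], [-0.007, 0.817, 0.576, 0.914], [0.0, 0.0, 0.0, 1.0]] 0.001927977961734252
pot_red_mid 0.74 [299.1, 187.7, 321.8, 221.7] [0.657 0.11  0.069] [0.616 0.09  0.015] [0.667 0.142 0.094]
pot_red_mid 0.43 [232.7, 213.1, 253.4, 219.3] [ 0.62  -0.102  0.011] [ 0.593 -0.109  0.007] [ 0.638 -0.054  0.017]
pot_yellow_mid 0.57 [237.2, 189.4, 255.4, 225.2] [ 0.644 -0.078  0.067] [ 0.481 -0.099 -
[... 2665 characters left out ...]
009] [ 0.45  -0.153  0.04 ]
analyser_rack 0.58 [196.4, 212.8, 294.3, 251.1] [ 0.443 -0.023  0.012] [ 0.392 -0.158 -0.004] [0.494 0.113 0.031]
start_block 0.49 [290.5, 227.6, 305.2, 250.9] [ 0.419 -0.17   0.034] [ 0.391 -0.189 -0.002] [ 0.45  -0.151  0.04 ]
gel_bottle 0.63 [73.4, 176.8, 103.4, 199.8] [0.559 0.405 0.09 ] [ 0.537  0.391 -0.001] [0.593 0.458 0.156]
gel_bottle 0.28 [233.6, 158.8, 251.8, 175.7] [ 0.625 -0.014  0.09 ] [ 0.607 -0.036  0.006] [0.665 0.013 0.098]
red_cups 0.97 [361.5, 152.2, 389.0, 186.5] [ 0.609 -0.384  0.11 ] [ 0.576 -0.449 -0.002] [ 0.677 -0.352  0.116]
white_cups 0.75 [399.8, 167.7, 442.9, 202.5] [ 0.566 -0.497  0.127] [ 0.533 -0.602 -0.005] [ 0.641 -0.47   0.135]
```

View pics/top0.png

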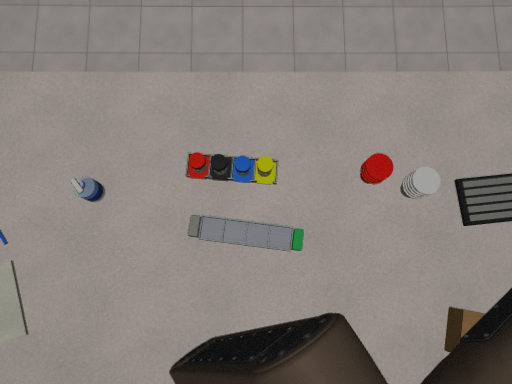

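```bash
python3 - <<'E'
import cv2
a=cv2.imread('pics/scene0.png')[140:250,190:350];cv2.imwrite('pics/scene0c.png',cv2.resize(a,(800,550),interpolation=cv2.INTER_CUBIC))
a=cv2.imread('pics/top0.png')[140:260,180:320];cv2.imwrite('pics/top0c.png',cv2.resize(a,(700,600),interpolation=cv2.INTER_CUBIC))
E
```

```text
(no output)
```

View pics/scene0c.png

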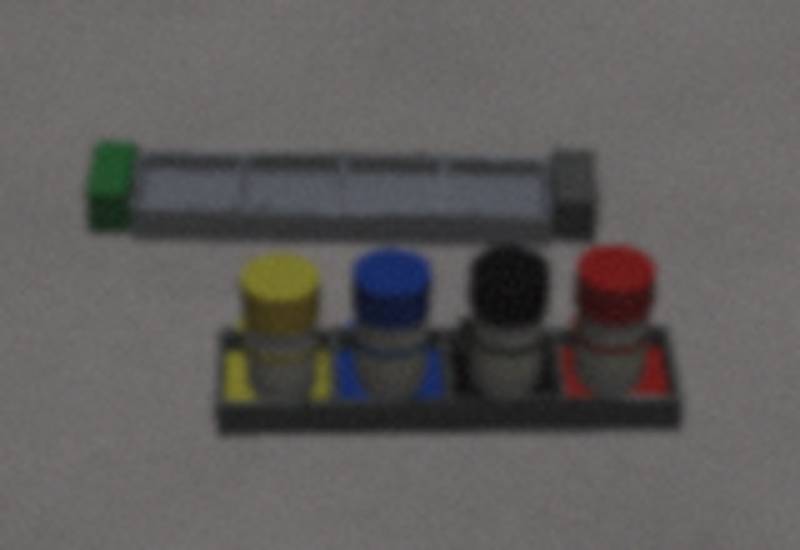

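View pics/top0c.png

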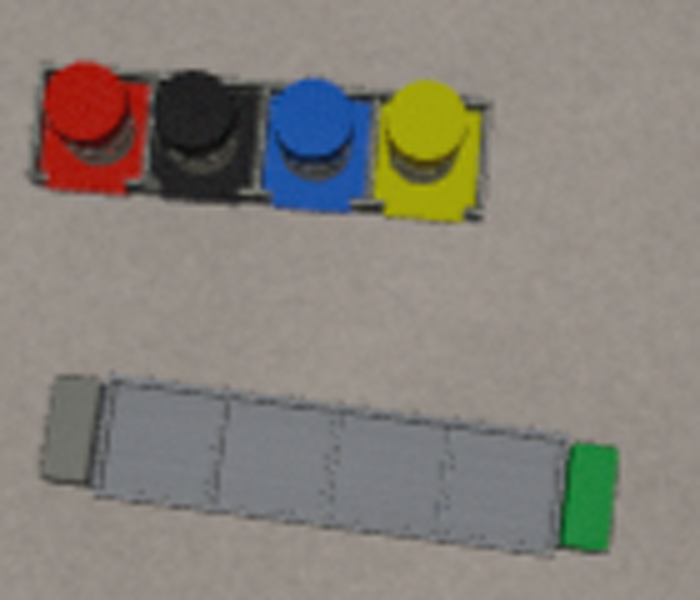

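```bash
cat > loc.py <<'E'
from h import *
def caps(f):
    c=f["color"]; h=cv2.cvtColor(c,cv2.COLOR_RGB2HSV).astype(int); H,S,V=h[...,0],h[...,1],h[...,2]
    v,u=np.nonzero(f["z_map"]>0); P=np.full(c.shape,np.nan); P[v,u]=world(f,u,v,f["z_map"][v,u])
    top=(P[...,2]>.082)&(P[...,2]<.1)&(P[...,0]<.72)&(P[...,0]>.36)&(abs(P[...,1])<.25)
    M={"red":((H<8)|(H>172))&(S>120),"yellow":(abs(H-29)<7)&(S>120),"blue":(abs(H-109)<12)&(S>120),"black":(V<60)}
    out={}
    for k,m in M.items():
        m=(m&top).astype(np.uint8); n,l,s,_=cv2.connectedComponentsWithStats(m)
        if n<2: continue
        i=1+np.argmax(s[1:,4]); Q=P[l==i]; cc,r=cv2.minEnclosingCircle(Q[:,:2].astype(np.float32))
        lo,hi=np.percentile(Q,2,0),np.percentile(Q,98,0)
        out[k]=(np.round((lo+hi)[:2]/2,4),np.round(hi-lo,3),len(Q),round(float(np.median(Q[:,2])),4),np.round(cc,4),round(r,4))
    bl={}
    m=(P[...,2]>.028)&(P[...,2]<.042)&(P[...,0]<.55)&(P[...,0]>.3)&(abs(P[...,1])<.25)
    for k,mm in {"green":(abs(H-65)<12)&(S>100)&m,"grey":m&(S<60)}.items():
        n,l,s,_=cv2.connectedComponentsWithStats(mm.astype(np.uint8))
        for i in range(1,n):
            if s[i,4]>100:
                Q=P[l==i]; bl.setdefault(k,[]).append((np.round(Q.mean(0),4),s[i,4],cv2.minAreaRect(Q[:,:2].astype(np.float32)*1000)))
    return out,bl
if __name__=="__main__":
    for n in("top","scene"):
        f=dict(np.load(n+"0.npz",allow_pickle=True)); f["k1"]=float(f["k1"])
        o,b=caps(f); print(n)
        for k in o: print(k,*o[k])
        for k in b: print(k,b[k])
E
python3 loc.py
```

```text
top
red [0.6401 0.1128] [0.041 0.041 0.01 ] 214 0.0904 [0.6401 0.1122] 0.0226
yellow [ 0.6275 -0.0777] [0.042 0.039 0.01 ] 214 0.0906 [ 0.6282 -0.0783] 0.0233
blue [ 0.6297 -0.0149] [0.042 0.042 0.009] 210 0.0904 [ 0.6301 -0.0146] 0.0229
black [0.6337 0.052 ] [0.041 0.041 0.009] 209 0.0907 [0.6347 0.0527] 0.023
green [(array([ 0.4218, -0.1688,  0.0348]), np.int32(192), ((422.1610412597656, -169.1240997314453), (26.117847442626953, 58.569461822509766), 82.90271759033203))]
grey [(array([0.4626, 0.1239, 0.0347]), np.int32(205), ((462.98931884765625, 122.89616394042969), (30.40020751953125, 60.04940414428711), 82.66687774658203))]
scene
red [0.6442 0.1129] [0.042 0.038 0.01 ] 141 0.0902 [0.6418 0.1128] 0.0259
yellow [ 0.6325 -0.0774] [0.042 0.036 0.012] 133 0.0906 [ 0.6319 -0.0771] 0.0245
blue [ 0.6349 -0.0135] [0.042 0.038 0.011] 139 0.0905 [ 0.6364 -0.0134] 0.0242
black [0.6373 0.0528] [0.044 0.042 0.012] 155 0.0904 [0.6359 0.0509] 0.0252
grey [(array([0.469 , 0.1236, 0.0345]), np.int32(104), ((465.95220947265625, 124.04974365234375), (25.988794326782227, 66.25545501708984), 78.9731674194336))]
```

Call:
apply_moves(moves=[[1, 0, 0, 0, -0.1], [1, 0, 0, 0, -0.12], [1, 0, 0, 0, -0.12], [1, 0, 0, 0, -0.12], [1, 0, 0, 0, -0.12], [1, 0, 0, 0, -0.12], [1, 0, 0, 0, -0.12], [1, 0, 0, 0, -0.12], [1, 0, 0, 0, -0.12], [1, 0, 0, 0, -0.12], [1, 0, 0, 0, -0.12], [1, 0, 0, 0, -0.003]], newtons=20)

```text
t: 2.2
eef_pos: [0.1786, -0.6509, 0.2266]
ee_rot: [-3.142, -0.0, -1.565]
force: [0.5, 0.5, -0.7]
width: 0.0877
```

Call:
apply_moves(moves=[[1, -0.012, -0.01, 0, 0], [1, -0.024, -0.019, 0, 0], [1, -0.026, -0.02, 0, 0], [1, -0.026, -0.02, 0, 0], [1, -0.026, -0.02, 0, 0], [1, -0.026, -0.02, 0, 0], [1, -0.026, -0.02, 0, 0], [1, -0.026, -0.02, 0, 0], [1, -0.026, -0.02, 0, 0], [1, -0.026, -0.02, 0, 0], [1, -0.026, -0.02, 0, 0], [1, -0.026, -0.02, 0, 0]])

```text
t: 3.2
eef_pos: [0.4084, -0.3531, 0.2269]
ee_rot: [-3.141, -0.0, -1.575]
force: [0.5, -0.8, 0.6]
width: 0.0878
```

Call:
apply_moves(moves=[[1, -0.026, -0.02, 0, 0], [1, -0.026, -0.02, 0, 0], [1, -0.026, -0.02, 0, 0], [1, -0.026, -0.02, 0, 0], [1, -0.026, -0.02, 0, 0], [1, -0.026, -0.02, 0, 0], [1, -0.026, -0.02, 0, 0], [1, -0.026, -0.02, 0, 0], [1, -0.026, -0.02, 0, 0], [1, -0.024, -0.018, 0, 0], [1, -0.012, -0.009, 0, 0], [1, 0, 0, 0, 0]])

```text
t: 4.2
eef_pos: [0.6159, -0.0821, 0.226]
ee_rot: [3.141, 0.0, -1.571]
force: [1.1, -1.3, -0.1]
width: 0.0876
```

```bash
python3 - <<'E'
from loc import *
s=arm.get_state();print(s["t"],s["eef_pos"],s["ee_rot"],s["q"])
f=eyes.grab_frame("wrist");save(f,"w1.png");o,b=caps(f)
for k in o: print(k,*o[k])
f=eyes.grab_frame("top");save(f,"t1.png")
E
```

```text
4.2 [ 0.61594612 -0.08211583  0.22599781] [ 3.14134644e+00  6.30178899e-05 -1.57142641e+00] [ 1.81180738e-01  2.71876934e-01 -1.13434797e-01 -1.14912580e-04
 -1.18571536e+00 -1.81767633e-01]
red [0.6416 0.1061] [0.04  0.031 0.008] 627 0.0895 [0.6412 0.1109] 0.0222
yellow [ 0.629  -0.0786] [0.039 0.041 0.005] 1856 0.0898 [ 0.6289 -0.0777] 0.0231
blue [ 0.631  -0.0154] [0.04  0.042 0.007] 1645 0.0897 [ 0.6313 -0.0142] 0.0233
black [0.6358 0.0689] [0.033 0.012 0.003] 267 0.0898 [0.6352 0.0638] 0.0184
```

View pics/w1.png

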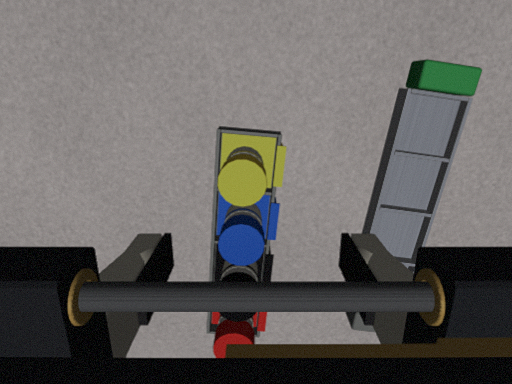

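View pics/t1.png

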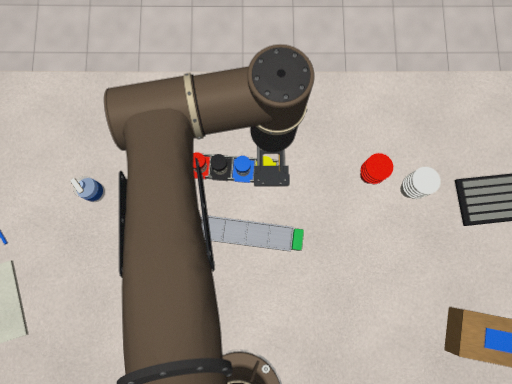

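Call:
apply_moves(moves=[[1, -0.002, -0.006, 0.01, 0], [1, -0.002, -0.007, 0.015, 0], [1, 0, 0, 0.02, 0], [1, 0, 0, 0.02, 0], [1, 0, 0, 0.02, 0], [1, 0, 0, 0.02, 0], [1, 0, 0, 0.02, 0], [1, 0, 0, 0.018, 0], [1, 0, 0, 0.014, 0], [1, 0, 0, 0.01, 0], [1, 0, 0, 0, 0], [1, 0, 0, 0, 0]])

```text
t: 5.3
eef_pos: [0.6273, -0.0816, 0.0593]
ee_rot: [3.141, -0.0, -1.572]
force: [-0.2, 0.4, 0.2]
width: 0.0875
```

Call:
apply_moves(moves=[[1, -0.003, -0.002, 0, 0], [1, 0, 0, 0, 0], [-1, 0, 0, 0, 0], [-1, 0, 0, 0, 0], [-1, 0, 0, 0, 0], [-1, 0, 0, 0, 0], [-1, 0, 0, 0, 0], [-1, 0, 0, 0, 0], [-1, 0, 0, 0, 0], [-1, 0, 0, 0, 0], [-1, 0, 0, 0, 0], [-1, 0, 0, 0, 0]], newtons=20)

```text
t: 6.3
eef_pos: [0.6295, -0.0779, 0.0595]
ee_rot: [3.141, -0.0, -1.571]
force: [0.2, 0.7, -0.0]
width: 0.0456
```

Call:
apply_moves(moves=[[-1, 0, 0, -0.005, 0], [-1, 0, 0, -0.01, 0], [-1, 0, 0, -0.015, 0], [-1, 0, 0, -0.015, 0], [-1, 0, 0, -0.015, 0], [-1, 0, 0, -0.01, 0], [-1, 0.002, 0.01, 0, 0], [-1, 0.004, 0.018, 0, 0], [-1, 0.005, 0.022, 0, 0], [-1, 0.005, 0.022, 0, 0], [-1, 0.005, 0.022, 0, 0], [-1, 0.005, 0.022, 0, 0]])

```text
t: 7.3
eef_pos: [0.5115, -0.1042, 0.1291]
ee_rot: [3.141, 0.0, -1.571]
force: [0.1, 0.4, -0.2]
width: 0.0451
```

Call:
apply_moves(moves=[[-1, 0.005, 0.022, 0, 0], [-1, 0.005, 0.022, 0, 0], [-1, 0.004, 0.018, 0, 0], [-1, 0.002, 0.014, 0, 0], [-1, 0.001, 0.009, 0, 0], [-1, 0, 0, 0, 0], [-1, 0, 0, 0, 0]])

```text
t: 7.88
eef_pos: [0.4286, -0.1209, 0.1298]
ee_rot: [-3.141, 0.0, -1.571]
force: [0.8, -0.8, -1.1]
width: 0.0454
```

```bash
python3 - <<'E'
from loc import *
s=arm.get_state();print(s["t"],s["eef_pos"],s["ee_rot"],s["width"])
f=eyes.grab_frame("wrist");save(f,"w2.png");o,b=caps(f)
for k in b: print(k,b[k])
v,u=np.nonzero(f["z_map"]>0);P=world(f,u,v,f["z_map"][v,u])
m=(P[:,2]>.02)&(P[:,2]<.028)&(P[:,0]<.53);Q=P[m];print(len(Q),Q[:,:2].min(0),Q[:,:2].max(0),cv2.minAreaRect((Q[:,:2]*1000).astype(np.float32)))
f=eyes.grab_frame("scene");a=f["color"][140:250,190:350,::-1];cv2.imwrite("pics/s2.png",cv2.resize(a,(800,550)))
E
```

```text
7.8833 [ 0.42863773 -0.120924    0.12982333] [-3.14071179e+00  7.35248124e-05 -1.57072890e+00] 0.04539574584508298
green [(array([ 0.4229, -0.1706,  0.0337]), np.int32(2852), ((422.64910888671875, -169.9854278564453), (27.864046096801758, 58.734519958496094), 81.95071411132812))]
1499 [ 0.39079141 -0.1873013 ] [0.48603656 0.04062927] ((436.75665283203125, -70.5793685913086), (228.69647216796875, 70.15172576904297), 82.11058044433594)
```

View pics/w2.png

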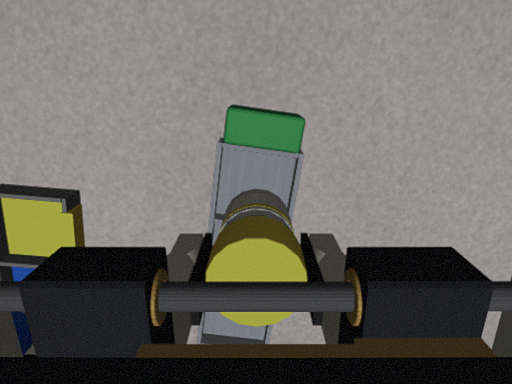

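View pics/s2.png

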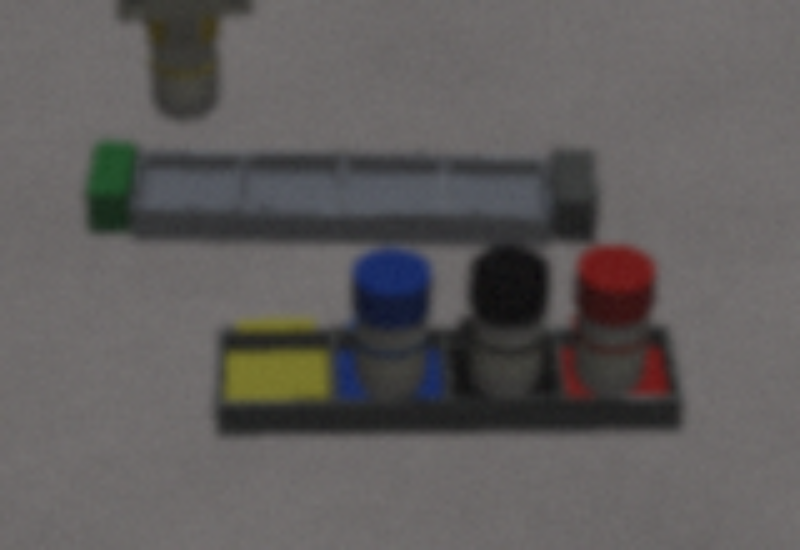

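Call:
apply_moves(moves=[[-1, 0, -0.001, 0.008, 0], [-1, 0, 0, 0.014, 0], [-1, 0, 0, 0.014, 0], [-1, 0, 0, 0.012, 0], [-1, 0, 0, 0.01, 0], [-1, 0, 0, 0.006, 0], [-1, 0, 0, 0.003, 0], [-1, 0, 0, 0.002, 0], [-1, 0, 0, 0, 0], [-1, 0, 0, 0, 0]])

```text
t: 8.82
eef_pos: [0.43, -0.1209, 0.0608]
ee_rot: [-3.141, -0.0, -1.571]
force: [-0.9, -1.0, -0.3]
width: 0.0455
```

Call:
apply_moves(moves=[[-1, 0, 0, 0.001, 0], [-1, 0, 0, 0, 0], [-1, 0, 0, 0, 0]])

```text
t: 9.07
eef_pos: [0.4298, -0.1209, 0.0599]
ee_rot: [-3.141, 0.0, -1.571]
force: [-0.1, 0.1, -0.8]
width: 0.0456
```

Call:
apply_moves(moves=[[-1, 0, 0, 0.0005, 0], [-1, 0, 0, 0, 0], [0.1, 0, 0, 0, 0], [0.2, 0, 0, 0, 0], [0.4, 0, 0, 0, 0], [1, 0, 0, 0, 0], [1, 0, 0, 0, 0], [1, 0, 0, 0, 0], [1, 0, 0, 0, 0], [1, 0, 0, 0, 0]])

```text
t: 9.9
eef_pos: [0.4296, -0.1209, 0.059]
ee_rot: [3.142, 0.0, -1.571]
force: [-0.7, 0.3, -0.4]
width: 0.0852
```

```bash
python3 - <<'E'
from loc import *
s=arm.get_state();print(s["t"],s["eef_pos"],s["width"])
f=eyes.grab_frame("scene");a=f["color"][140:250,190:350,::-1];cv2.imwrite("pics/s3.png",cv2.resize(a,(800,550)))
o,b=caps(f)
for k in o: print(k,*o[k])
f=eyes.grab_frame("wrist");save(f,"w3.png");o,b=caps(f)
for k in o: print(k,*o[k])
E
```

```text
9.9 [ 0.42956608 -0.12093572  0.05902379] 0.08518269834555321
red [0.6434 0.1137] [0.043 0.039 0.012] 144 0.0903 [0.6442 0.1129] 0.0244
blue [ 0.6337 -0.0135] [0.041 0.038 0.011] 136 0.0901 [ 0.6338 -0.0129] 0.0247
black [0.637  0.0528] [0.043 0.041 0.011] 155 0.0902 [0.6368 0.0534] 0.0244
red [ 0.3864 -0.1237] [0.    0.002 0.003] 4 0.0869 [ 0.3864 -0.1237] 0.0012
yellow [ 0.4293 -0.1325] [0.04  0.02  0.008] 4143 0.0897 [ 0.4293 -0.124 ] 0.0222
blue [ 0.4738 -0.1308] [0.002 0.001 0.003] 6 0.0982 [ 0.4738 -0.1306] 0.0009
black [ 0.3777 -0.127 ] [0.017 0.012 0.017] 927 0.0922 [ 0.3769 -0.1248] 0.012
```

View pics/s3.png

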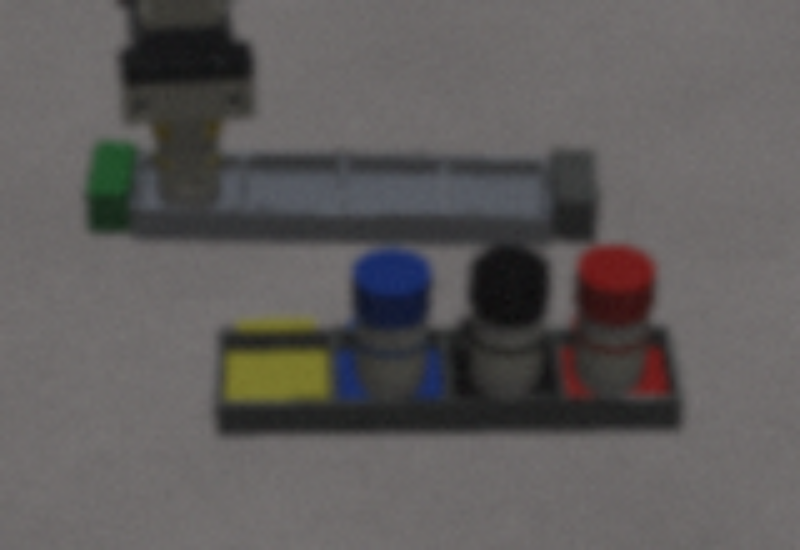

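Call:
apply_moves(moves=[[1, 0, 0, -0.005, 0], [1, 0, 0, -0.015, 0], [1, 0, 0, -0.015, 0], [1, 0, 0, -0.015, 0], [1, 0, 0, -0.015, 0], [1, 0, 0, -0.005, 0], [1, -0.006, -0.01, 0, 0], [1, -0.01, -0.02, 0, 0], [1, -0.012, -0.022, 0, 0], [1, -0.012, -0.022, 0, 0], [1, -0.012, -0.022, 0, 0], [1, -0.012, -0.022, 0, 0]])

```text
t: 11.0
eef_pos: [0.5487, -0.056, 0.1281]
ee_rot: [3.141, -0.0, -1.571]
force: [-0.1, 0.4, 0.6]
width: 0.0878
```

Call:
apply_moves(moves=[[1, -0.012, -0.022, 0, 0], [1, -0.012, -0.022, 0, 0], [1, -0.01, -0.02, 0, 0], [1, -0.006, -0.012, 0, 0], [1, -0.002, -0.007, 0, 0], [1, 0, 0, 0, 0], [1, 0, 0, 0, 0]])

```text
t: 11.58
eef_pos: [0.63, -0.015, 0.128]
ee_rot: [3.14, -0.0, -1.571]
force: [-0.1, -0.2, -0.3]
width: 0.0875
```

```bash
python3 - <<'E'
from loc import *
s=arm.get_state();print(s["t"],s["eef_pos"],s["width"])
f=eyes.grab_frame("wrist");save(f,"w4.png");o,b=caps(f)
for k in o: print(k,*o[k])
for k in b: print(k,b[k])
f=eyes.grab_frame("scene");o,b=caps(f);print(o.get("yellow"))
E
```

```text
11.5833 [ 0.62996407 -0.01499288  0.12799718] 0.0874731915014004
red [0.6567 0.0968] [0.007 0.007 0.007] 43 0.0844 [0.6567 0.0973] 0.0052
yellow [0.6317 0.0307] [0. 0. 0.] 1 0.0846 [0.6317 0.0307] 0.0001
blue [ 0.6309 -0.0152] [0.04  0.042 0.006] 3855 0.0898 [ 0.631  -0.0144] 0.0233
black [0.6356 0.0639] [0.039 0.02  0.002] 1244 0.0899 [0.6355 0.0557] 0.0223
grey [(array([ 0.449 , -0.1158,  0.0307]), np.int32(181), ((448.50506591796875, -116.07080078125), (5.408041954040527, 25.500938415527344), 12.278275489807129))]
(array([ 0.4337, -0.1198]), array([0.04 , 0.035, 0.012]), 99, 0.0908, array([ 0.4347, -0.119 ]), 0.0257)
```

View pics/w4.png

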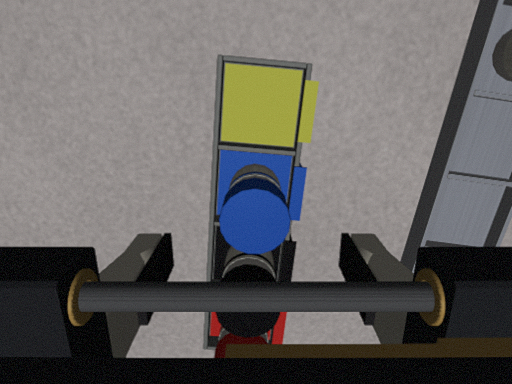

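Call:
apply_moves(moves=[[1, 0, -0.001, 0.008, 0], [1, 0, 0, 0.015, 0], [1, 0, 0, 0.015, 0], [1, 0, 0, 0.014, 0], [1, 0, 0, 0.01, 0], [1, 0, 0, 0.006, 0], [1, 0, 0, 0, 0], [1, 0, 0, 0, 0], [-1, 0, 0, 0, 0], [-1, 0, 0, 0, 0], [-1, 0, 0, 0, 0], [-1, 0, 0, 0, 0]])

```text
t: 12.68
eef_pos: [0.6319, -0.0149, 0.0616]
ee_rot: [-3.141, 0.0, -1.571]
force: [-0.4, -0.0, -0.6]
width: 0.0666
```

Call:
apply_moves(moves=[[-1, 0, 0, 0, 0], [-1, 0, 0, 0, 0], [-1, 0, 0, 0, 0], [-1, 0, 0, 0, 0], [-1, 0, 0, 0, 0]])

```text
t: 13.1
eef_pos: [0.6316, -0.0149, 0.0611]
ee_rot: [-3.142, -0.0, -1.571]
force: [-0.4, 0.4, 1.2]
width: 0.0456
```

Call:
apply_moves(moves=[[-1, 0, 0, -0.005, 0], [-1, 0, 0, -0.01, 0], [-1, 0, 0, -0.015, 0], [-1, 0, 0, -0.015, 0], [-1, 0, 0, -0.015, 0], [-1, 0, 0, -0.01, 0], [-1, 0.002, 0.01, 0, 0], [-1, 0.004, 0.018, 0, 0], [-1, 0.005, 0.022, 0, 0], [-1, 0.005, 0.022, 0, 0], [-1, 0.005, 0.022, 0, 0], [-1, 0.005, 0.022, 0, 0]])

```text
t: 14.1
eef_pos: [0.5135, -0.0414, 0.1306]
ee_rot: [3.141, 0.0, -1.571]
force: [-0.2, 1.0, -1.5]
width: 0.0456
```

Call:
apply_moves(moves=[[-1, 0.005, 0.022, 0, 0], [-1, 0.005, 0.022, 0, 0], [-1, 0.003, 0.018, 0, 0], [-1, 0.001, 0.01, 0, 0], [-1, 0, 0.004, 0, 0], [-1, 0, 0, 0, 0], [-1, 0, 0, 0, 0]])

```text
t: 14.68
eef_pos: [0.4404, -0.0547, 0.1313]
ee_rot: [-3.141, 0.0, -1.57]
force: [0.1, 0.0, -1.1]
width: 0.0451
```

```bash
python3 - <<'E'
from loc import *
s=arm.get_state();print(s["t"],s["eef_pos"],s["width"])
f=eyes.grab_frame("wrist");save(f,"w5.png");o,b=caps(f)
for k in o: print(k,*o[k])
for k in b: print(k,b[k])
E
```

```text
14.6833 [ 0.44039363 -0.05466423  0.13133773] 0.04506723568882762
red [0.6134 0.0577] [0.001 0.002 0.002] 3 0.0858 [0.6134 0.0577] 0.0014
yellow [ 0.4295 -0.1203] [0.04  0.04  0.003] 4689 0.0899 [ 0.4294 -0.1199] 0.0229
blue [0.6131 0.0554] [0.002 0.002 0.003] 3 0.0887 [0.6131 0.0552] 0.0014
black [0.6166 0.0486] [0.008 0.025 0.008] 307 0.0859 [0.6182 0.048 ] 0.0152
green [(array([ 0.4229, -0.1695,  0.0338]), np.int32(3531), ((422.6430358886719, -169.673095703125), (27.67782211303711, 58.802223205566406), 82.05799102783203))]
```

View pics/w5.png

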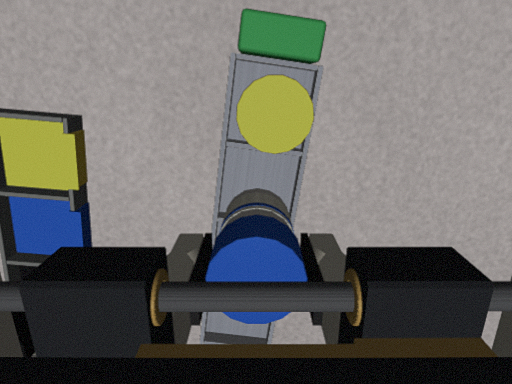

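Call:
apply_moves(moves=[[-1, 0, 0.001, 0.008, 0], [-1, 0, 0, 0.014, 0], [-1, 0, 0, 0.014, 0], [-1, 0, 0, 0.012, 0], [-1, 0, 0, 0.01, 0], [-1, 0, 0, 0.006, 0], [-1, 0, 0, 0.003, 0], [-1, 0, 0, 0.002, 0], [-1, 0, 0, 0, 0], [-1, 0, 0, 0, 0]])

```text
t: 15.57
eef_pos: [0.4389, -0.0548, 0.0623]
ee_rot: [-3.141, 0.0, -1.571]
force: [0.9, 0.4, -0.8]
width: 0.0453
```

Call:
apply_moves(moves=[[-1, 0, 0, 0.001, 0], [-1, 0, 0, 0, 0], [-1, 0, 0, 0, 0]])

```text
t: 15.82
eef_pos: [0.4388, -0.0549, 0.0614]
ee_rot: [-3.141, 0.0, -1.571]
force: [-0.1, 0.6, -1.2]
width: 0.0456
```

Call:
apply_moves(moves=[[-1, 0, 0, 0.0005, 0], [-1, 0, 0, 0, 0], [0.1, 0, 0, 0, 0], [0.2, 0, 0, 0, 0], [0.4, 0, 0, 0, 0], [1, 0, 0, 0, 0], [1, 0, 0, 0, 0], [1, 0, 0, 0, 0], [1, 0, 0, 0, 0], [1, 0, 0, 0, 0]])

```text
t: 16.65
eef_pos: [0.4386, -0.0549, 0.0605]
ee_rot: [3.142, -0.0, -1.571]
force: [-0.2, -0.3, 1.0]
width: 0.0852
```

Call:
apply_moves(moves=[[1, 0, 0, -0.005, 0], [1, 0, 0, -0.015, 0], [1, 0, 0, -0.015, 0], [1, 0, 0, -0.015, 0], [1, 0, 0, -0.015, 0], [1, 0, 0, -0.005, 0], [1, -0.006, -0.01, 0, 0], [1, -0.01, -0.02, 0, 0], [1, -0.012, -0.022, 0, 0], [1, -0.012, -0.022, 0, 0], [1, -0.012, -0.022, 0, 0], [1, -0.012, -0.022, 0, 0]])

```text
t: 17.65
eef_pos: [0.5577, 0.0099, 0.1295]
ee_rot: [3.14, -0.0, -1.571]
force: [0.5, -0.8, 0.2]
width: 0.0877
```

Call:
apply_moves(moves=[[1, -0.012, -0.022, 0, 0], [1, -0.012, -0.022, 0, 0], [1, -0.01, -0.018, 0, 0], [1, -0.006, -0.01, 0, 0], [1, -0.003, -0.006, 0, 0], [1, 0, 0, 0, 0], [1, 0, 0, 0, 0]])

```text
t: 18.23
eef_pos: [0.6338, 0.0519, 0.1299]
ee_rot: [3.14, -0.0, -1.571]
force: [-0.4, -0.1, 0.2]
width: 0.0877
```

```bash
python3 - <<'E'
from loc import *
s=arm.get_state();print(s["t"],s["eef_pos"],s["width"])
f=eyes.grab_frame("wrist");save(f,"w6.png");o,b=caps(f)
for k in o: print(k,*o[k])
f=eyes.grab_frame("scene");o,b=caps(f);print(o.get("yellow"),o.get("blue"))
a=f["color"][140:250,190:350,::-1];cv2.imwrite("pics/s6.png",cv2.resize(a,(800,550)))
E
```

```text
18.2333 [0.6338463  0.05186984 0.1298879 ] 0.0877437631731988
red [0.641  0.1281] [0.035 0.013 0.002] 659 0.0899 [0.641  0.1229] 0.0203
yellow [0.6322 0.0309] [0. 0. 0.] 1 0.0823 [0.6322 0.0309] 0.0001
blue [0.6373 0.0304] [0.001 0.    0.003] 3 0.0876 [0.6373 0.0304] 0.0007
black [0.6358 0.0519] [0.04  0.042 0.007] 3770 0.0898 [0.636  0.0528] 0.0229
(array([ 0.4338, -0.1194]), array([0.042, 0.036, 0.012]), 97, 0.0906, array([ 0.4342, -0.1203]), 0.0246) (array([ 0.4429, -0.0539]), array([0.041, 0.035, 0.012]), 101, 0.0904, array([ 0.4428, -0.056 ]), 0.0229)
```

View pics/s6.png

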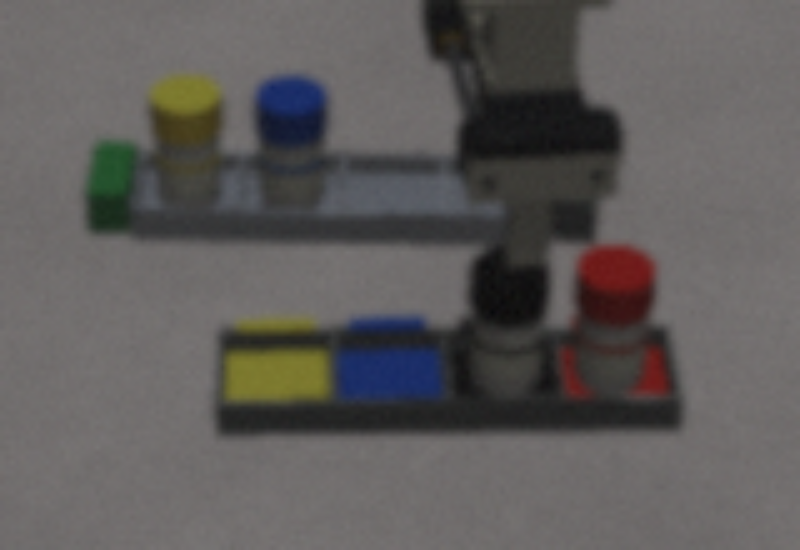

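View pics/w6.png

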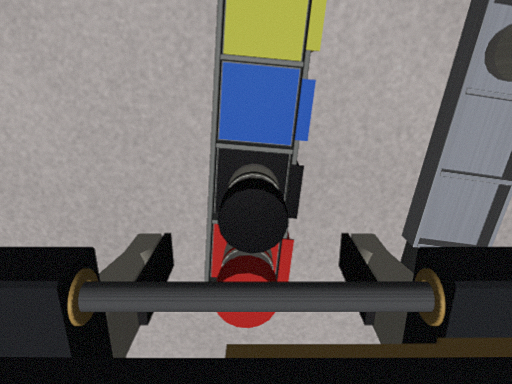

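Yellow and blue stand in the first two places; the gripper is over the black pot (x 0.636, y 0.052).

Call:
apply_moves(moves=[[1, 0, -0.002, 0.008, 0], [1, 0, 0, 0.015, 0], [1, 0, 0, 0.015, 0], [1, 0, 0, 0.015, 0], [1, 0, 0, 0.01, 0], [1, 0, 0, 0.007, 0], [1, 0, 0, 0, 0], [1, 0, 0, 0, 0], [-1, 0, 0, 0, 0], [-1, 0, 0, 0, 0], [-1, 0, 0, 0, 0], [-1, 0, 0, 0, 0]])

```text
t: 19.33
eef_pos: [0.6369, 0.0522, 0.0611]
ee_rot: [-3.141, 0.0, -1.571]
force: [-0.2, 0.7, 0.8]
width: 0.0665
```

Call:
apply_moves(moves=[[-1, 0, 0, 0, 0], [-1, 0, 0, 0, 0], [-1, 0, 0, 0, 0], [-1, 0, 0, 0, 0], [-1, 0, 0, 0, 0]])

```text
t: 19.75
eef_pos: [0.6366, 0.0521, 0.0606]
ee_rot: [-3.142, 0.0, -1.571]
force: [-0.8, 1.0, 1.2]
width: 0.0458
```

Call:
apply_moves(moves=[[-1, 0, 0, -0.005, 0], [-1, 0, 0, -0.01, 0], [-1, 0, 0, -0.015, 0], [-1, 0, 0, -0.015, 0], [-1, 0, 0, -0.015, 0], [-1, 0, 0, -0.01, 0], [-1, 0.002, 0.01, 0, 0], [-1, 0.004, 0.018, 0, 0], [-1, 0.005, 0.022, 0, 0], [-1, 0.005, 0.022, 0, 0], [-1, 0.005, 0.022, 0, 0], [-1, 0.005, 0.022, 0, 0]])

```text
t: 20.75
eef_pos: [0.5185, 0.0255, 0.13]
ee_rot: [3.141, -0.0, -1.571]
force: [0.8, 0.0, -0.7]
width: 0.0453
```

Call:
apply_moves(moves=[[-1, 0.005, 0.022, 0, 0], [-1, 0.005, 0.022, 0, 0], [-1, 0.004, 0.016, 0, 0], [-1, 0.002, 0.008, 0, 0], [-1, 0, 0.004, 0, 0], [-1, 0, 0, 0, 0], [-1, 0, 0, 0, 0]])

```text
t: 21.33
eef_pos: [0.4493, 0.0104, 0.1308]
ee_rot: [-3.141, 0.0, -1.57]
force: [0.1, 0.5, -0.2]
width: 0.0456
```

Call:
apply_moves(moves=[[-1, 0, 0, 0.008, 0], [-1, 0, 0, 0.014, 0], [-1, 0, 0, 0.014, 0], [-1, 0, 0, 0.012, 0], [-1, 0, 0, 0.01, 0], [-1, 0, 0, 0, 0], [-1, 0, 0, 0, 0]])

```text
t: 21.92
eef_pos: [0.4486, 0.0099, 0.0716]
ee_rot: [3.14, -0.001, -1.571]
force: [0.2, -0.2, -0.8]
width: 0.0457
```

```bash
python3 - <<'E'
from loc import *
s=arm.get_state();print(s["t"],s["eef_pos"],s["width"])
f=eyes.grab_frame("wrist");save(f,"w7.png");o,b=caps(f)
for k in o: print(k,*o[k])
for k in b: print(k,b[k])
E
```

```text
21.9167 [0.44859242 0.00993782 0.07164523] 0.04570762441948537
red [0.4261 0.0054] [0.001 0.004 0.006] 4 0.0892 [0.4256 0.0054] 0.002
yellow [ 0.4303 -0.1003] [0.028 0.006 0.008] 1313 0.0897 [ 0.4301 -0.1042] 0.0164
blue [ 0.4383 -0.0541] [0.04  0.04  0.003] 9119 0.0899 [ 0.4382 -0.0536] 0.023
black [ 0.4483 -0.0025] [0.051 0.019 0.017] 1942 0.092 [0.4478 0.0022] 0.0276
grey [(array([ 0.4373, -0.1026,  0.0353]), np.int32(225), ((435.7694091796875, -104.60418701171875), (9.690009117126465, 35.503570556640625), 67.77690124511719)), (array([ 0.448 , -0.007 ,  0.0352]), np.int32(347), ((447.7682189941406, -3.747256278991699), (13.462773323059082, 38.83537673950195), 89.35090637207031))]
```

View pics/w7.png

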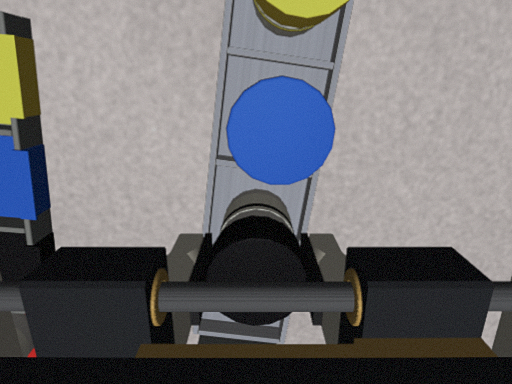

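Call:
apply_moves(moves=[[-1, 0, 0.001, 0.005, 0], [-1, 0, 0, 0.003, 0], [-1, 0, 0, 0.002, 0], [-1, 0, 0, 0.001, 0], [-1, 0, 0, 0, 0], [-1, 0, 0, 0, 0]])

```text
t: 22.47
eef_pos: [0.4476, 0.0101, 0.0617]
ee_rot: [-3.141, 0.0, -1.571]
force: [0.2, -0.7, 0.2]
width: 0.0452
```

Call:
apply_moves(moves=[[-1, 0, 0, 0.001, 0], [-1, 0, 0, 0, 0], [-1, 0, 0, 0, 0], [0.1, 0, 0, 0, 0], [0.2, 0, 0, 0, 0], [0.4, 0, 0, 0, 0], [1, 0, 0, 0, 0], [1, 0, 0, 0, 0], [1, 0, 0, 0, 0], [1, 0, 0, 0, 0], [1, 0, 0, 0, 0]])

```text
t: 23.38
eef_pos: [0.4476, 0.0101, 0.0606]
ee_rot: [-3.142, -0.0, -1.571]
force: [-0.5, 0.7, 0.6]
width: 0.0852
```

Call:
apply_moves(moves=[[1, 0, 0, -0.005, 0], [1, 0, 0, -0.015, 0], [1, 0, 0, -0.015, 0], [1, 0, 0, -0.015, 0], [1, 0, 0, -0.015, 0], [1, 0, 0, -0.005, 0], [1, -0.006, -0.01, 0, 0], [1, -0.01, -0.02, 0, 0], [1, -0.012, -0.022, 0, 0], [1, -0.012, -0.022, 0, 0], [1, -0.012, -0.022, 0, 0], [1, -0.012, -0.022, 0, 0]])

```text
t: 24.38
eef_pos: [0.5668, 0.0748, 0.1294]
ee_rot: [3.141, -0.0, -1.571]
force: [0.1, 0.9, -1.2]
width: 0.0875
```

Call:
apply_moves(moves=[[1, -0.012, -0.022, 0, 0], [1, -0.01, -0.022, 0, 0], [1, -0.008, -0.017, 0, 0], [1, -0.005, -0.009, 0, 0], [1, -0.003, -0.005, 0, 0], [1, 0, 0, 0, 0], [1, 0, 0, 0, 0]])

```text
t: 24.97
eef_pos: [0.6399, 0.1119, 0.1299]
ee_rot: [3.14, -0.0, -1.571]
force: [0.0, -0.2, -0.0]
width: 0.0877
```

```bash
python3 - <<'E'
from loc import *
s=arm.get_state();print(s["t"],s["eef_pos"],s["width"])
f=eyes.grab_frame("wrist");save(f,"w8.png");o,b=caps(f)
for k in o: print(k,*o[k])
f=eyes.grab_frame("scene");o,b=caps(f);print(o.get("yellow"),o.get("blue"),o.get("black"))
a=f["color"][140:250,190:350,::-1];cv2.imwrite("pics/s8.png",cv2.resize(a,(800,550)))
E
```

```text
24.9667 [0.6398539  0.11185951 0.12988313] 0.0877207999500606
red [0.6411 0.1121] [0.04  0.041 0.006] 3758 0.0898 [0.6411 0.1129] 0.023
black [0.6537 0.0959] [0.013 0.009 0.007] 48 0.0862 [0.6538 0.0959] 0.0082
(array([ 0.434 , -0.1199]), array([0.039, 0.035, 0.01 ]), 97, 0.0908, array([ 0.4318, -0.1216]), 0.025) (array([ 0.4427, -0.0535]), array([0.042, 0.036, 0.013]), 101, 0.0907, array([ 0.4444, -0.0537]), 0.0245) (array([0.4516, 0.0104]), array([0.04 , 0.041, 0.012]), 115, 0.091, array([0.452 , 0.0111]), 0.0245)
```

View pics/s8.png

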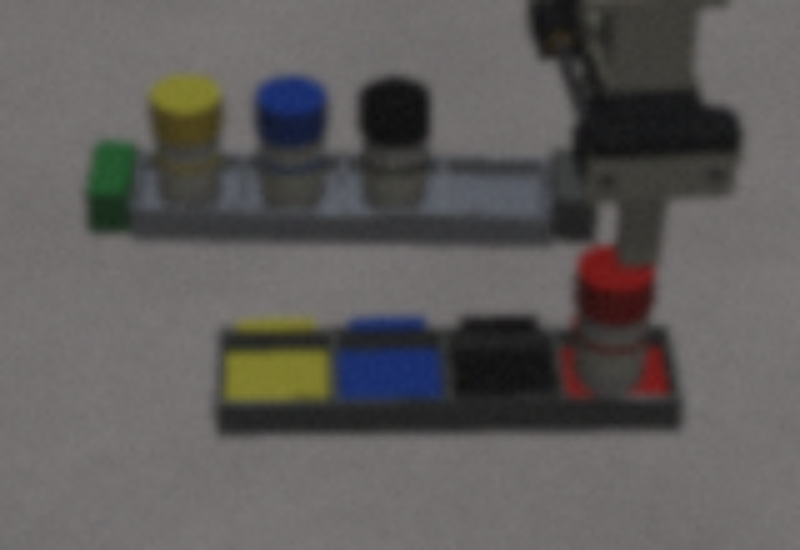

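View pics/w8.png

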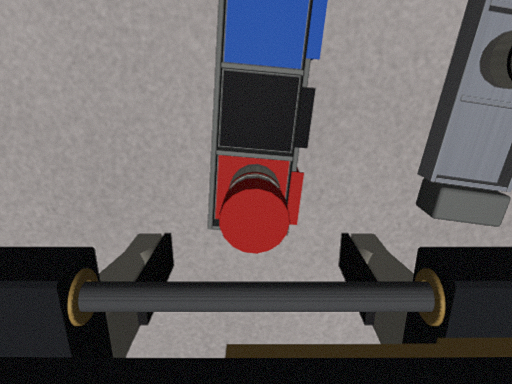

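Yellow, blue and black stand in places 1 to 3; only red remains at (0.641, 0.112).

Call:
apply_moves(moves=[[1, 0, -0.001, 0.008, 0], [1, 0, 0, 0.015, 0], [1, 0, 0, 0.015, 0], [1, 0, 0, 0.015, 0], [1, 0, 0, 0.01, 0], [1, 0, 0, 0.007, 0], [1, 0, 0, 0, 0], [1, 0, 0, 0, 0], [-1, 0, 0, 0, 0], [-1, 0, 0, 0, 0], [-1, 0, 0, 0, 0], [-1, 0, 0, 0, 0]])

```text
t: 26.07
eef_pos: [0.6419, 0.1122, 0.0612]
ee_rot: [-3.141, 0.0, -1.571]
force: [0.8, 0.3, 0.0]
width: 0.0664
```

Call:
apply_moves(moves=[[-1, 0, 0, 0, 0], [-1, 0, 0, 0, 0], [-1, 0, 0, 0, 0], [-1, 0, 0, 0, 0], [-1, 0, 0, 0, 0]])

```text
t: 26.48
eef_pos: [0.6416, 0.1121, 0.0606]
ee_rot: [-3.142, -0.0, -1.571]
force: [0.3, 0.3, 1.1]
width: 0.0454
```

Call:
apply_moves(moves=[[-1, 0, 0, -0.005, 0], [-1, 0, 0, -0.01, 0], [-1, 0, 0, -0.015, 0], [-1, 0, 0, -0.015, 0], [-1, 0, 0, -0.015, 0], [-1, 0, 0, -0.01, 0], [-1, 0.002, 0.01, 0, 0], [-1, 0.004, 0.018, 0, 0], [-1, 0.005, 0.022, 0, 0], [-1, 0.005, 0.022, 0, 0], [-1, 0.005, 0.022, 0, 0], [-1, 0.005, 0.022, 0, 0]])

```text
t: 27.48
eef_pos: [0.5236, 0.0854, 0.1301]
ee_rot: [3.141, -0.0, -1.571]
force: [-1.2, 0.6, -0.7]
width: 0.0458
```

Call:
apply_moves(moves=[[-1, 0.005, 0.022, 0, 0], [-1, 0.003, 0.02, 0, 0], [-1, 0.002, 0.014, 0, 0], [-1, 0.001, 0.008, 0, 0], [-1, 0, 0.005, 0, 0], [-1, 0, 0, 0, 0], [-1, 0, 0, 0, 0]])

```text
t: 28.07
eef_pos: [0.4571, 0.0754, 0.1307]
ee_rot: [-3.141, 0.0, -1.57]
force: [0.2, -0.3, -0.6]
width: 0.0454
```

Call:
apply_moves(moves=[[-1, 0, 0, 0.008, 0], [-1, 0, 0, 0.014, 0], [-1, 0, 0, 0.014, 0], [-1, 0, 0, 0.012, 0], [-1, 0, 0, 0.01, 0], [-1, 0, 0, 0, 0], [-1, 0, 0, 0, 0]])

```text
t: 28.65
eef_pos: [0.4566, 0.0748, 0.0716]
ee_rot: [3.14, -0.001, -1.571]
force: [-0.1, 0.0, -0.3]
width: 0.0457
```

```bash
python3 - <<'E'
from loc import *
s=arm.get_state();print(s["t"],s["eef_pos"],s["width"])
f=eyes.grab_frame("wrist");save(f,"w9.png");o,b=caps(f)
for k in o: print(k,*o[k])
E
```

```text
28.65 [0.45656084 0.07480608 0.07164209] 0.04574929830075041
red [0.4565 0.0626] [0.043 0.019 0.017] 1492 0.0922 [0.4566 0.0739] 0.0233
yellow [0.4815 0.0649] [0. 0. 0.] 1 0.0834 [0.4815 0.0649] 0.0001
blue [ 0.4392 -0.0347] [0.029 0.007 0.008] 1651 0.0897 [ 0.439  -0.0391] 0.0174
black [0.447 0.011] [0.04  0.04  0.003] 9033 0.0899 [0.4471 0.0112] 0.023
```

View pics/w9.png

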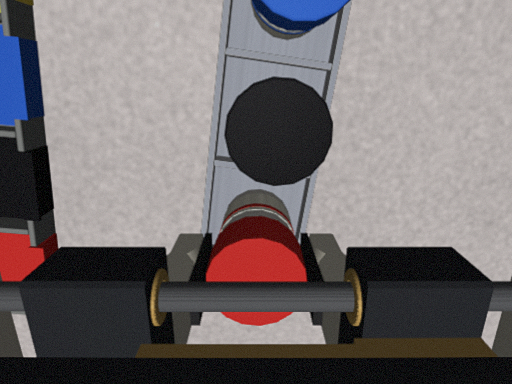

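Red hangs over the last place, black centred in the third. Set it down as before.

Call:
apply_moves(moves=[[-1, 0, 0, 0.005, 0], [-1, 0, 0, 0.003, 0], [-1, 0, 0, 0.002, 0], [-1, 0, 0, 0.001, 0], [-1, 0, 0, 0, 0], [-1, 0, 0, 0, 0]])

```text
t: 29.2
eef_pos: [0.4566, 0.0751, 0.0617]
ee_rot: [-3.141, 0.0, -1.571]
force: [0.3, -0.5, -1.0]
width: 0.0454
```

Call:
apply_moves(moves=[[-1, 0, 0, 0.001, 0], [-1, 0, 0, 0, 0], [-1, 0, 0, 0, 0], [0.1, 0, 0, 0, 0], [0.2, 0, 0, 0, 0], [0.4, 0, 0, 0, 0], [1, 0, 0, 0, 0], [1, 0, 0, 0, 0], [1, 0, 0, 0, 0], [1, 0, 0, 0, 0], [1, 0, 0, 0, 0]])

```text
t: 30.12
eef_pos: [0.4566, 0.0751, 0.0606]
ee_rot: [-3.142, 0.0, -1.571]
force: [-0.4, -0.5, -0.0]
width: 0.0851
```

Call:
apply_moves(moves=[[1, 0, 0, -0.005, 0], [1, 0, 0, -0.015, 0], [1, 0, 0, -0.02, 0], [1, 0, 0, -0.02, 0], [1, 0, 0, -0.025, 0], [1, 0, 0, -0.025, 0], [1, 0, 0, -0.025, 0], [1, -0.02, -0.01, -0.01, 0], [1, -0.03, -0.01, 0, 0], [1, -0.03, -0.01, 0, 0], [1, -0.03, -0.01, 0, 0], [1, -0.03, -0.01, 0, 0]])

```text
t: 31.12
eef_pos: [0.5068, 0.2164, 0.2063]
ee_rot: [-3.141, 0.001, -1.571]
force: [0.2, 0.1, 0.6]
width: 0.0876
```

Call:
apply_moves(moves=[[1, -0.02, -0.01, 0, 0], [1, -0.01, 0, 0, 0], [1, 0, 0, 0, 0], [1, 0, 0, 0, 0], [1, 0, 0, 0, 0]])

```text
t: 31.53
eef_pos: [0.5161, 0.2443, 0.2057]
ee_rot: [3.141, -0.0, -1.571]
force: [0.6, -0.4, -0.5]
width: 0.0877
```

```bash
python3 - <<'E'
from loc import *
s=arm.get_state();print(s["t"],s["eef_pos"],s["width"])
for n in("scene","top","wrist"):
    f=eyes.grab_frame(n);save(f,n+"10.png");o,b=caps(f);print(n)
    for k in o: print(k,*o[k])
    if n=="top":
        for k in b: print(k,b[k])
    if n=="scene": a=f["color"][140:250,190:350,::-1];cv2.imwrite("pics/s10.png",cv2.resize(a,(800,550)))
E
```

```text
31.5333 [0.51612155 0.24429823 0.2056711 ] 0.08769271339856195
scene
red [0.4596 0.0761] [0.043 0.039 0.01 ] 109 0.0907 [0.4601 0.0762] 0.0239
yellow [ 0.4348 -0.1199] [0.04  0.035 0.012] 97 0.0911 [ 0.4352 -0.1201] 0.0237
blue [ 0.4433 -0.0537] [0.041 0.036 0.012] 101 0.0907 [ 0.4429 -0.0544] 0.025
black [0.4515 0.0107] [0.044 0.04  0.011] 116 0.0905 [0.451  0.0113] 0.0252
top
red [0.4552 0.0756] [0.041 0.041 0.01 ] 224 0.0907 [0.4548 0.0762] 0.0229
yellow [ 0.4281 -0.1201] [0.041 0.04  0.009] 220 0.091 [ 0.4291 -0.12  ] 0.0226
blue [ 0.4376 -0.0539] [0.042 0.038 0.01 ] 218 0.091 [ 0.438  -0.0534] 0.0226
black [0.4453 0.0111] [0.041 0.038 0.009] 211 0.0911 [0.4456 0.0108] 0.0227
green [(array([ 0.4218, -0.1688,  0.0346]), np.int32(193), ((422.51531982421875, -169.08729553222656), (26.121545791625977, 58.93635940551758), 81.69451141357422))]
grey [(array([0.4627, 0.1241, 0.0345]), np.int32(212), ((463.1026611328125, 123.16062927246094), (30.56204605102539, 59.62984848022461), 82.9013671875))]
wrist
```

View pics/s10.png

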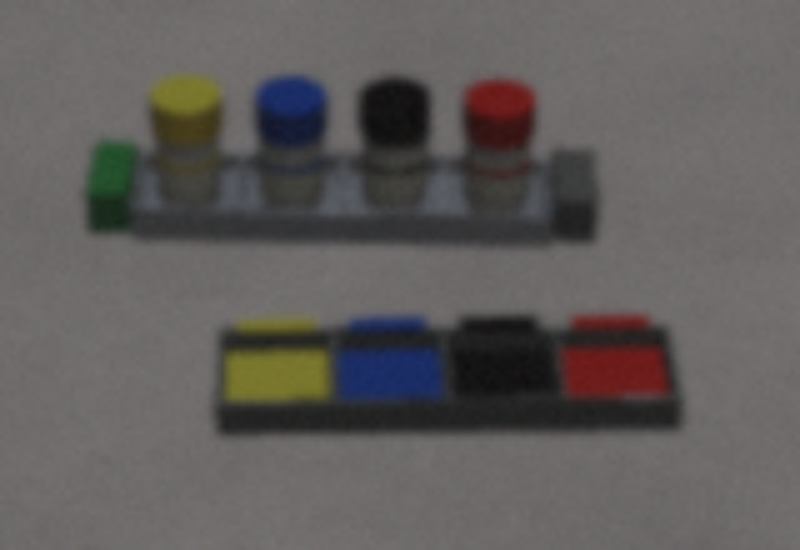

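View pics/scene10.png

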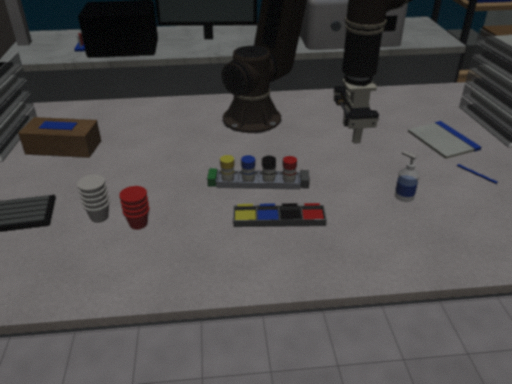

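```bash
python3 -c "
from station import job
print(job.job_done())"
```

```text
the job is handed in; nothing more can be done
None
```

All four pots are now in the analyser rack and the job is handed in, at about 32 s of the 109 s allowed. From the green block outward the order is yellow, blue, black, red. They went in that order, starting with yellow, which was rightmost. The green block is at the rack's right-hand end, so from the robot's side the colours still read in the same left-to-right order as before.

**Last checks:**
- **Position:** in the top camera every pot is within about 3 mm of its place's centre, against the 13 mm allowed. Yellow measured about 50 mm and red about 247 mm from the green block.
- **Standing:** the cap tops read 90–91 mm high, so the pots are on the rack floor, and all four look upright in the scene picture.
- **Robot and bystanders:** the gripper is open and clear of everything. The gel bottle and both cup columns look undisturbed in the picture; I did not re-measure their positions.

**Disagreements:** the scene camera read the pots 4–6 mm farther out in x than the top camera. The wrist camera agreed with the top camera to about 2 mm, so I used those two. The final wrist picture showed no pots, because the arm had already moved away.

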